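# Lay the bead dowel in its V-stand and chock it

### The job

Lay the thick round wooden bar in the two V-cradles of the wooden stand, lying lengthwise across both and about centred. Then set the short slope-sided wooden chock (not the square block) upright on the stand's board beside the bar, on the side of the low cradle arms, between the two cradles and parallel to the bar, close up to it (touching, or a small gap), so that the bar cannot roll out.

Things in the scene. Friction and masses are not known exactly. Their poses are not given: they have to be found in the camera images.
- bar_center (a point): Centre of the thick round bar: pale wood, diameter 32 mm, 200 mm long, 110 g. x runs along it (y, z point anywhere). It lies level on a low rest of two notched blocks (17 high, 58 wide across the bar), its axis 25 above the table, its middle 110 free between them but for a strip 4 high under it. A thin dowel (diameter 18, same wood, bystander) lies likewise on the table's other side.
- chock_center (a point): Centre of the loose pale wood chock, shaped like a flat-topped roof: 46 mm long along x with upright ends (grip it there, across its length), 40 wide along y at the foot, sloping to 24 at the top, 34 high; this point is 17 above its foot, z up. 35 g. It stands on the table. A square block (64 x 40 x 34, upright sides, bystander) stands on the other side.
- stand_seat (a point): On the fixed wooden stand: where the bar's middle lies when fully down. x along the bar's seat, y to the tall arms, -y to the low arms, z up. Two V-cradles, 18 mm thick, at x = -70 and +70 mm. Low arms slope 25 degrees up to y = -21 (z = -8), outer face y = -26; tall arms 60 degrees up to y = +29 (z = +17), outer face y = +37. A bar let go just above slides down into the V.
- stand_board (a point): On the stand's board, level top 10 mm above the table, 190 (x) by 130 mm, axes as stand_seat: the point on its surface where the chock's foot may be centred, 42 to the -y (low arm) side of the bar's axis, midway between the cradles (122 clear). It is 30.7 below stand_seat. The board reaches 45 beyond it on -y. The chock's foot is then 6 clear of the bar's side seen from above.
Mind the look-alikes: they are no part of the job. Leave any pink or turquoise look-alike of the part that bears chock_center alone.

How it is judged:
By the outcome, as a careful person would: the job done as asked, in the order asked, and still so for the second after the job is handed in, with the robot touching nothing.
It also fails if it takes over 56 s, if anything falls off the work surface, if the arm or the gripper's body presses on something with over 40 N, if the wrist force passes 120 N, or if a joint passes its speed limit or range.

### The arm

A 6-joint arm with a two-finger parallel gripper is mounted at the origin on the work surface. World frame = base frame: x ahead of the robot, y to its left, z up, the work surface at z = 0. Lengths are in m, angles in degrees, forces in N, time in s.
With the tool pointing down it reaches from about 0.425 to 0.925 m from the base axis. Payload 12.5 kg.
Tool frame: the origin (TCP) lies between the finger pads; the fingertips stand env.tip_reach ahead of it and the grasp point (between the pads) is the TCP (env.tip_reach is the distance from the TCP to the fingertips, in m); z points along the fingers, y is the line along which they close (so a half turn about z gives the same grasp; the last joint's range is limited). The gripper opens to 85 mm and grips with 20 to 120 N. Pads are 22 mm wide; open, the fingers measure 114 mm over their backs; the gripper's body (76 mm by 85 mm) begins 54 mm behind the grasp point. The pads swing forward as they close: fully open they stand 13 mm farther back than shut.
Start: joints at [58.866, 28.126, 89.318, -0, 62.55, -6.05], TCP at [0.265, 0.566, 0.25] pointing down, gripper open.
Joint ranges: [-177.58, 177.58], [-47.91, 125.51], [2.72, 160], [-65.01, 245.01], [3.68, 167.84], [-153.87, 153.87]. Speed limits (degrees/s): [127.2, 127.2, 159.86, 180, 180, 180].

### API

Orientations are given as [roll, pitch, yaw] about the fixed x, y, z axes, in that order (R = Rz(yaw) Ry(pitch) Rx(roll)).
In Python, from workcell import env gives the robot as it stands. Calls block until the motion is done:
- env.move_ptp(position, orientation): joint-space move of the TCP to a pose.
- env.move_l(position, rotation=None, velocity=0.15): straight line of the TCP; rotation=None keeps the orientation; velocity is the mean speed in m/s.
- env.set_joints(angles): joint-space move.
- env.set_gripper(opening): finger opening in m; the grip force is fixed at half the most; returns when the fingers have stopped.
- env.sleep(seconds).
- env.solve_ik(position, orientation): joint angles nearest the present ones, or None.
- env.sense(): the state.
- env.get_image(name): name is "scene" or "top"; returns a dict with "pixels" (420x560x3 uint8, red, green, blue), "depth" (420x560 float32, m along the optical axis (not along the pixel's ray), 0 where there is no reading), "K" (3x3 intrinsics, pixels), "camera_from_world" (4x4, takes a point from world to camera coordinates). Camera axes: x right, y down, z forward; pixel columns grow to the right and rows downward; lengths in m; the calibration is good to about 2 mm. A picture is of the moment at which its call begins.
A pose or a line that the arm cannot do raises env.MotionError and nothing moves.
- env.sign_off(): hands the job in; it is judged then, once.
Trained networks look in a picture, given as the dict that the camera call returned (one of the last four; its "shot" number tells which), for a name from the list of things; names that differ only in an ending like _2 or _b are one class to them, and where a whole thing is asked for, a point or a joint stands for the part that bears it (a point fixed in the world has none). Each returns a list of dicts, best first, with "p" (0 to 1); they miss things now and then, are a little off and sometimes report something else, mostly with a low value. They report only what shows in the picture. A call takes as long as a camera call. They do not tell look-alikes from the thing itself.
- env.recognise(picture, thing): "xyz" ([x, y, z] in m, in world coordinates, good to about 4 mm: the middle of the surface that is visible of it).
- env.mark_of(picture, thing): "xyz" ([x, y, z] in m, in world coordinates, good to about 4 mm: a listed point, or the origin of a listed thing).
The state is a dict: "clock": time; "qpos": joint angles; "qd": joint speeds; "tau": joint torques, N m; "tcp_pos": TCP position; "eef_rot": TCP orientation; "ft_force": force on the tool from outside, world axes, zero at the start; "wrist_torque": the same for the moment, N m; "gripper_width": finger opening in m; "finger_force": force on a finger pad.
Only numpy, scipy, OpenCV 4.12 (cv2) and the standard library are available. Lean on these libraries where they do the work, as an engineer would, in place of code of your own. Each camera call takes 0.05 s, during which the arm holds its last target. There are 200 camera calls.

## Working session

There is one attempt and no reset: what is moved stays moved. The work goes in short steps, each a Python script; the robot and the scene stay as the last script left them, time stands still between calls to the robot, and variables do not carry over. Pictures are saved under pics/ and viewed, at most 10 in all, crops included, and the job is handed in when it is done.

```bash
ls; mkdir -p pics; python3 - <<'E'
from workcell import env
import cv2,numpy as np
for n in ("scene","top"):
    p=env.get_image(n); cv2.imwrite(f"pics/{n}0.png",p["pixels"][:,:,::-1]); np.savez(f"pics/{n}0.npz",**{k:p[k] for k in("pixels","depth","K","camera_from_world")})
    for t in ("bar_center","chock_center","stand_seat","stand_board"):
        for f in (env.recognise,env.mark_of):
            try: r=f(p,t)
            except Exception as e: print(n,t,e); continue
            for d in r[:4]:
                c=p["camera_from_world"]@np.r_[d["xyz"],1]; u=p["K"]@c[:3]; print(n,t,f.__name__,round(d["p"],2),np.round(d["xyz"],3),np.round(u[:2]/u[2]))
print(env.tip_reach,env.sense()["clock"],env.sense()["eef_rot"])
E
```

```text
pics
scene bar_center call 0.8 [0.427 0.301 0.039] [299. 134.]
scene bar_center call 0.64 [0.419 0.32  0.029] [301. 132.]
scene chock_center call 0.72 [0.637 0.347 0.026] [378. 160.]
scene chock_center call 0.64 [0.674 0.15  0.026] [351. 215.]
scene chock_center call 0.57 [0.557 0.274 0.024] [336. 164.]
scene chock_center call 0.73 [0.55  0.29  0.015] [336. 162.]
scene chock_center call 0.72 [0.63  0.251 0.018] [356. 183.]
scene chock_center call 0.59 [0.632 0.358 0.019] [378. 158.]
scene chock_center call 0.57 [0.673 0.159 0.018] [352. 214.]
scene stand_seat call 0.77 [ 0.537 -0.004  0.012] [264. 235.]
scene stand_seat call 0.9 [0.511 0.004 0.044] [256. 218.]
scene stand_board call 0.96 [ 0.534 -0.01   0.01 ] [261. 236.]
scene stand_board call 0.85 [0.551 0.001 0.014] [270. 235.]
top bar_center call 0.67 [0.414 0.32  0.04 ] [140. 256.]
top bar_center call 0.81 [0.416 0.317 0.026] [143. 256.]
top bar_center call 0.52 [0.633 0.249 0.016] [179. 163.]
top chock_center call 0.93 [0.544 0.291 0.032] [157. 199.]
top chock_center call 0.91 [0.625 0.346 0.031] [136. 165.]
top chock_center call 0.74 [0.67  0.15  0.033] [220. 145.]
top chock_center call 0.65 [0.628 0.244 0.031] [180. 163.]
top chock_center call 0.84 [0.63  0.352 0.015] [135. 165.]
top chock_center call 0.78 [0.675 0.158 0.018] [218. 146.]
top chock_center call 0.63 [0.55  0.296 0.015] [157. 198.]
top chock_center call 0.54 [0.633 0.249 0.012] [179. 163.]
top stand_seat call 0.91 [0.531 0.002 0.01 ] [285. 205.]
top stand_board call 0.92 [0.524 0.004 0.016] [284. 207.]
top stand_board call 0.58 [0.552 0.007 0.015] [282. 196.]
0.019 0.9 [1.79991932e+02 1.91385822e-03 1.54916405e+02]
```

View pics/scene0.png

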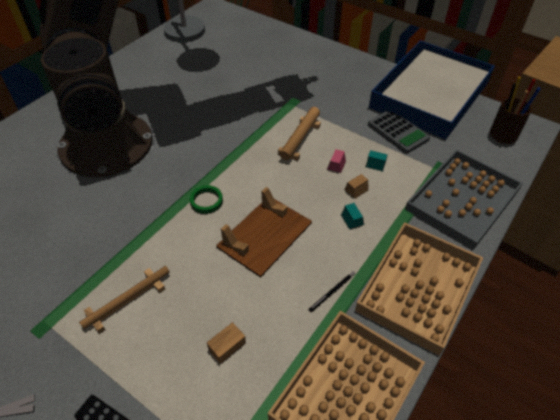

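View pics/top0.png

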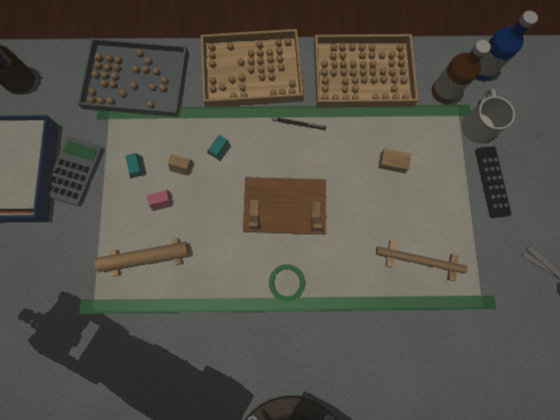

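Both views show the thick bar at scene (300,134) / top (141,257) and the thin dowel at scene (126,297) / top (421,260). Chock candidates:
- Wood piece, scene (357,185) / top (179,163): pale wood, so it fits.
- Turquoise, top (134,165) and top (218,147): look-alikes.
- Pink, top (159,200): look-alike.
- Longer wood block, top (396,160): the square block.

Next I'll confirm with an enlarged crop and measure from depth in both views.

```bash
cat > h.py <<'E'
import numpy as np,cv2
def cloud(p):
    d=p["depth"];v,u=np.nonzero(d>0);z=d[v,u];K=p["K"]
    c=np.c_[(u-K[0,2])/K[0,0]*z,(v-K[1,2])/K[1,1]*z,z,np.ones(len(z))]
    return (c@np.linalg.inv(p["camera_from_world"]).T)[:,:3],p["pixels"][v,u]
def near(P,x,y,r,zmin,zmax=.2):
    return P[(np.hypot(P[:,0]-x,P[:,1]-y)<r)&(P[:,2]>zmin)&(P[:,2]<zmax)]
def rect(P):
    (c,s,a)=cv2.minAreaRect(P[:,:2].astype(np.float32)*1000);
    return np.round(c,1),np.round(s,1),round(a,1),len(P),"z med/95 %.1f %.1f"%tuple(np.percentile(P[:,2]*1000,[50,95]))
E
python3 - <<'E'
from h import *
for n in("top","scene"):
    p=dict(np.load(f"pics/{n}0.npz")); P,_=cloud(p)
    print(n,"table",np.median(near(P,.5,.17,.03,-.05)[:,2]), "px m", p["K"][0,0])
    for t,x,y,r,z in(("bar",.417,.317,.13,.022),("chock",.631,.247,.045,.006),("chocktop",.631,.247,.045,.028),("stand",.53,.003,.13,.005),("arms",.53,.003,.13,.016),("armshigh",.53,.003,.13,.04)):
        Q=near(P,x,y,r,z)
        if len(Q)>3: print(t,rect(Q))
    Q=near(P,.53,.003,.13,.016); 
    for s in(1,-1):
        q=Q[Q[:,1]*s>0]; print(" arm",s,rect(q),np.round(q[np.argsort(-q[:,2])[:5]],3).tolist())
a=cv2.imread("pics/top0.png");b=cv2.imread("pics/scene0.png")
f=lambda i,x,y,w,h,k:cv2.resize(i[y:y+h,x:x+w],None,fx=k,fy=k,interpolation=cv2.INTER_CUBIC)
t=np.vstack([np.hstack([f(a,115,120,66*2,50*2,3),f(b,300,130,66*2,100,3)]),np.hstack([f(a,230,170,132,100,3),f(b,210,175,132,100,3)])])
cv2.imwrite("pics/crop.png",cv2.convertScaleAbs(t,alpha=1.6))
E
```

```text
top table 0.0004473262211742157 px m 426.5811636603399
bar (array([469.4, 329. ]), array([144.7, 201.4]), 9.8, 1475, 'z med/95 37.9 42.5')
chock (array([629.4, 246. ]), array([47.2, 35.3]), 72.1, 341, 'z med/95 32.9 36.2')
chocktop (array([630.1, 245.8]), array([47.3, 26.3]), 72.5, 226, 'z med/95 33.9 36.7')
stand (array([520.5,   3.1]), array([242.1, 230.7]), 78.4, 4526, 'z med/95 10.5 31.9')
arms (array([509.4,  -1.4]), array([166. ,  87.4]), 83.3, 479, 'z med/95 31.3 59.6')
armshigh (array([481.2,   3.7]), array([157.5,  19.2]), 87.7, 154, 'z med/95 56.5 60.8')
 arm 1 (array([506.2,  69. ]), array([99.1, 48.7]), 22.6, 234, 'z med/95 31.3 59.6') [[0.476, 0.078, 0.063], [0.477, 0.08, 0.061], [0.477, 0.069, 0.061], [0.475, 0.072, 0.061], [0.477, 0.065, 0.06]]
 arm -1 (array([507.4, -68.3]), array([26.2, 78.3]), 78.5, 245, 'z med/95 31.4 59.6') [[0.477, -0.063, 0.063], [0.473, -0.073, 0.062], [0.475, -0.067, 0.062], [0.473, -0.067, 0.062], [0.475, -0.074, 0.061]]
scene table 0.001040791806623087 px m 491.89476902644765
bar (array([471.7, 326.7]), array([140.1, 207.1]), 9.8, 708, 'z me
[... 158 characters left out ...]
6, 183, 'z med/95 33.9 36.7')
stand (array([5.288e+02, 3.000e-01]), array([219.7, 224.3]), 75.7, 4097, 'z med/95 10.9 41.2')
arms (array([506.7,   4.2]), array([162.5,  65. ]), 87.6, 697, 'z med/95 31.3 58.5')
armshigh (array([485.6,   5.1]), array([162.5,  22.1]), 87.9, 215, 'z med/95 51.4 60.2')
 arm 1 (array([509.7,  73.3]), array([22.2, 64.5]), 85.4, 330, 'z med/95 31.7 58.2') [[0.482, 0.076, 0.062], [0.483, 0.067, 0.061], [0.48, 0.076, 0.061], [0.487, 0.07, 0.061], [0.483, 0.079, 0.06]]
 arm -1 (array([503.6, -66.5]), array([20.6, 65.1]), 88.1, 367, 'z med/95 31.3 59.1') [[0.479, -0.068, 0.064], [0.476, -0.068, 0.061], [0.481, -0.075, 0.061], [0.477, -0.06, 0.06], [0.481, -0.064, 0.06]]
```

View pics/crop.png

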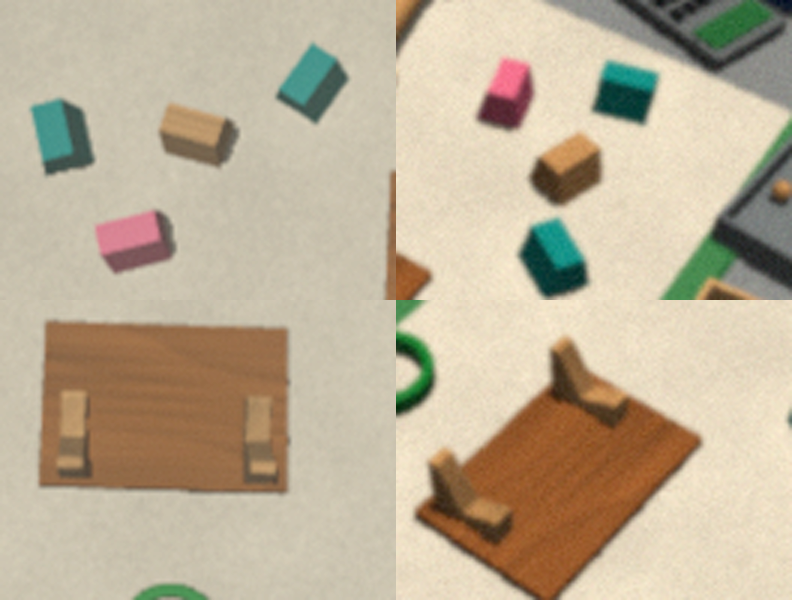

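The crop confirms the wood chock at crop (197,135): flat-topped, sloped sides, the only wood one in the group. The stand's tall arms are on the robot side. Now I'll refine the poses.

```bash
python3 - <<'E'
from h import *
from scipy.spatial import ConvexHull
for n in("top","scene"):
    p=dict(np.load(f"pics/{n}0.npz")); P,C=cloud(p)
    Q=near(P,.417,.317,.13,.034,.05); Q=Q[Q[:,0]<.47]; print(n,"bar",rect(Q)); 
    m=Q[:,:2].mean(0);w,V=np.linalg.eigh(np.cov((Q[:,:2]-m).T));a=V[:,1]*np.sign(V[1,1]);s=(Q[:,:2]-m)@a;print("  axis yaw",np.degrees(np.arctan2(a[1],a[0])),"mid",m+a*(s.max()+s.min())/2,"len",np.ptp(s), "perp spread",np.ptp((Q[:,:2]-m)@V[:,0]))
    # board: dark brown colour inside region
    hsv=cv2.cvtColor(C[None],cv2.COLOR_RGB2HSV)[0]
    k=(np.abs(P[:,0]-.53)<.1)&(np.abs(P[:,1])<.13)&(P[:,2]>.0055)&(P[:,2]<.015)&(hsv[:,1]>110)
    print(" board",rect(P[k]))
    for lo,hi,t in((.05,.07,"tall"),(.022,.036,"low")):
        q=P[(np.abs(P[:,0]-.51)<.055)&(np.abs(P[:,1])<.09)&(P[:,2]>lo)&(P[:,2]<hi)]
        L=q[q[:,1]>0];R=q[q[:,1]<0]
        for s_,g in(("+",L),("-",R)): print("  ",t,s_,len(g),"med",np.round(np.median(g,0)*1000,1),"p2",np.round(np.percentile(g,3,0)*1000,1),"p98",np.round(np.percentile(g,97,0)*1000,1))
E
```

```text
top bar (array([413.7, 319.3]), array([ 29.1, 201.4]), 10.1, 1112, 'z med/95 39.1 42.8')
  axis yaw 99.77462013693828 mid [0.41308177 0.31918144] len 0.20138319498378573 perp spread 0.02923248562461564
 board (array([531.7,   2.1]), array([187., 128.]), 87.7, 3731, 'z med/95 10.3 13.1')
   tall + 50 med [479.5  73.8  58.1] p2 [474.6  65.1  52.3] p98 [487.   82.5  61. ]
   tall - 51 med [473.8 -65.3  58.2] p2 [469.  -74.   51.2] p98 [481.3 -57.1  62.1]
   low + 130 med [519.4  72.2  29.1] p2 [475.1  63.2  22.6] p98 [536.1  79.3  35.1]
   low - 146 med [513.  -66.3  29. ] p2 [469.4 -76.3  22.9] p98 [530.4 -57.5  35.1]
scene bar (array([417.7, 319.2]), array([ 27.9, 203.7]), 9.4, 488, 'z med/95 39.5 43.1')
  axis yaw 99.59803104503476 mid [0.4189563  0.31939602] len 0.2036942871339184 perp spread 0.02818829299844931
 board (array([534.4,   2.3]), array([191.1, 130.8]), 87.7, 3258, 'z med/95 10.4 13.3')
   tall + 54 med [485.6  72.5  56.5] p2 [478.1  64.5  50.8] p98 [491.4  83.3  60.9]
   tall - 66 med [480.8 -67.1  56.9] p2 [473.  -75.1  50.3] p98 [486.2 -56.9  61.2]
   low + 158 med [516.   70.2  28.7] p2 [483.2  63.5  22.4] p98 [541.   82.   35.2]
   low - 183 med [510.3 -68.7  28.6] p2 [477.9 -76.3  22.4] p98 [535.3 -58.3  34.8]
```

```bash
python3 - <<'E'
from workcell import env
import numpy as np
def st(t):
    s=env.sense();print(t,round(s["clock"],2),np.round(s["tcp_pos"],4),"w",round(s["gripper_width"],4),"ff",np.round(s["finger_force"],1),"F",np.round(s["ft_force"],1))
b=[.4155,.319]; o=[180,0,99.7]
env.move_ptp([*b,.13],o); env.move_l([*b,.026],velocity=.12); st("at")
env.set_gripper(.02); st("grip")
env.move_l([*b,.13]); st("lift")
s=[.5115,.0035]; 
env.move_ptp([*s,.13],[180,0,87.7]); 
p=env.get_image("top"); import cv2; cv2.imwrite("pics/top1.png",p["pixels"][:,:,::-1])
p=env.get_image("scene"); cv2.imwrite("pics/scene1.png",p["pixels"][:,:,::-1]); np.savez("pics/scene1.npz",**{k:p[k] for k in("pixels","depth","K","camera_from_world")})
st("above")
E
```

```text
at 3.11 [0.4157 0.3192 0.0265] w 0.0855 ff 0.0 F [0.  0.4 0.8]
grip 3.66 [0.4158 0.3191 0.0265] w 0.0303 ff 58.8 F [-0.1  0.2  5.5]
lift 4.5 [0.4152 0.3188 0.1293] w 0.0301 ff 59.3 F [-0.2 -0.2 -0.7]
above 5.85 [0.5114 0.0046 0.1299] w 0.0303 ff 59.3 F [ 0.5  1.5 -0.1]
```

View pics/scene1.png

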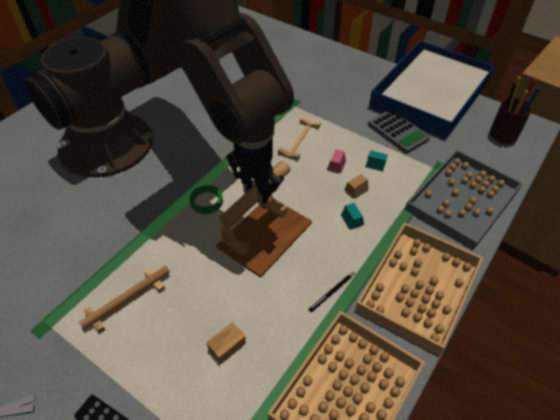

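The bar is held level above the stand, with its ends near (283,172) and (232,240). Lowering it now.

```bash
python3 - <<'E'
from workcell import env
import numpy as np,cv2
from h import *
def st(t):
    s=env.sense();print(t,round(s["clock"],2),np.round(s["tcp_pos"],4),"w",round(s["gripper_width"],4),"F",np.round(s["ft_force"],1));return s
s=[.5118,.0035]
env.move_l([*s,.055],velocity=.1); st("pre")
for z in(.050,.047,.0445):
    env.move_l([*s,z],velocity=.03); f=st(z)["ft_force"]
    if np.linalg.norm(f)>12: break
env.set_gripper(.055); st("open")
env.move_l([*s,.14]); 
env.move_ptp([.6325,.2463,.15],[180,0,162.5]); st("away")
for n in("top","scene"):
    p=env.get_image(n); cv2.imwrite(f"pics/{n}2.png",p["pixels"][:,:,::-1]); P,C=cloud(p)
    Q=P[(np.abs(P[:,0]-.511)<.025)&(np.abs(P[:,1])<.13)&(P[:,2]>.047)&(P[:,2]<.07)]
    d=np.array([.04,.999]);Q=Q[np.abs((Q[:,:2]-[.511,.0035])@[.999,-.04])<.02]
    print(n,"bar",rect(Q), "top z", np.percentile(Q[:,2],[50,90]))
    for e in((Q[:,1]>.04),(Q[:,1]<-.04)): print("  end",np.round(Q[e].mean(0)*1000,1))
    Q=near(P,.632,.246,.04,.028,.045); print(" chock",rect(Q))
cv2.imwrite("pics/c2.png",cv2.resize(cv2.imread("pics/scene2.png")[160:310,180:360],None,fx=4,fy=4,interpolation=cv2.INTER_CUBIC))
E
```

```text
pre 6.75 [0.512  0.0035 0.0554] w 0.0302 F [-0.3 -0.6 -0.8]
0.05 7.07 [0.5118 0.0035 0.0501] w 0.0304 F [ 0.6 -0.7 -1.4]
0.047 7.32 [0.5117 0.0035 0.0469] w 0.0303 F [ 0.1 -0.1 -1.5]
0.0445 7.57 [0.5117 0.0035 0.0444] w 0.03 F [-0.3 -1.  -0.3]
open 7.92 [0.5118 0.0035 0.0446] w 0.0549 F [-0.7  1.4 -0.3]
away 9.77 [0.6322 0.2454 0.1492] w 0.055 F [-0.3 -0.4 -0.5]
top bar (array([508.8,   3.5]), array([199.9,  30.9]), 87.5, 1153, 'z med/95 54.7 58.3') top z [0.0547142  0.05759182]
  end [510.3  72.   54.1]
  end [504.9 -67.7  54.1]
 chock (array([631. , 225.8]), array([ 8.4, 12.1]), 81.8, 17, 'z med/95 34.7 36.7')
scene bar (array([512. ,   4.6]), array([203. ,  35.9]), 89.4, 938, 'z med/95 54.5 58.5') top z [0.05454822 0.05779103]
  end [518.3  71.6  54.4]
  end [512.4 -69.7  53.8]
 chock (array([636. , 245.3]), array([49.2, 29.3]), 74.3, 186, 'z med/95 33.9 37.3')
```

View pics/c2.png

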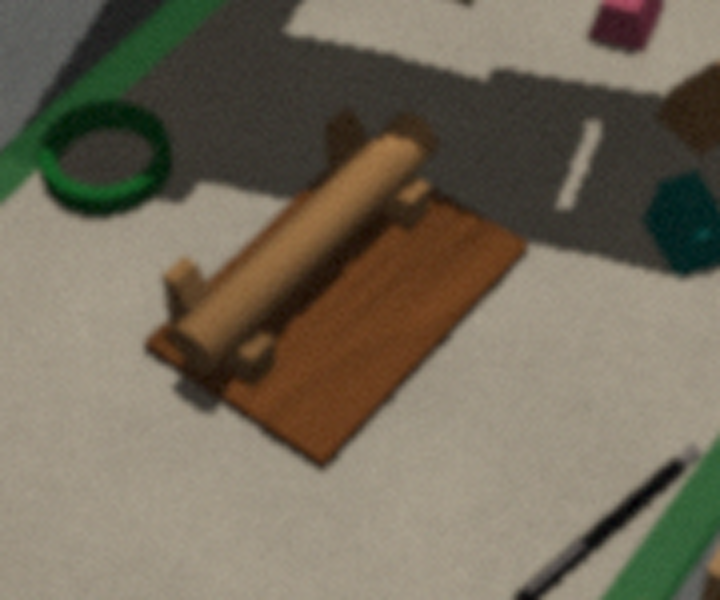

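The bar lies fully down in both cradles and centred, with its ends at crop (200,340) and (415,140) and its top at z ≈ 57 mm. Next is the chock.

```bash
python3 - <<'E'
from workcell import env
import numpy as np,cv2
def st(t):
    s=env.sense();print(t,round(s["clock"],2),np.round(s["tcp_pos"],4),"w",round(s["gripper_width"],4),"F",np.round(s["ft_force"],1));return s
c=[.6325,.2463]
env.set_gripper(.085)
env.move_ptp([*c,.12],[180,0,163]); env.move_l([*c,.0265],velocity=.1); st("at")
env.set_gripper(.035); s=st("grip")
assert .04<s["gripper_width"]<.05
env.move_l([*c,.14]); st("lift")
ax=np.array([.511,.0035]); n=np.array([.9992,-.040])
g=ax+.046*n
env.move_ptp([*g,.14],[180,0,177.7]); env.move_l([*g,.045],velocity=.1); env.move_l([*g,.0385],velocity=.03)
env.sleep(.3); f0=np.mean([env.sense()["ft_force"] for _ in range(3)],0); st("low")
for d in(.042,.040,.038,.037,.036,.035,.034,.033):
    g=ax+d*n; env.move_l([*g,.0385],velocity=.02); env.sleep(.1); f=st(d)["ft_force"]-f0
    if f@n>4: g=ax+(d+.001)*n; env.move_l([*g,.0385],velocity=.02); break
for z in(.0375,.037,.0365,.036):
    env.move_l([*g,z],velocity=.02); env.sleep(.1)
    if (st(z)["ft_force"]-f0)[2]>3: break
E
```

```text
at 11.61 [0.6328 0.2464 0.0272] w 0.085 F [-0.2 -0.1  0.4]
grip 12.06 [0.6328 0.2464 0.0271] w 0.0452 F [-0.5 -0.4  5.1]
lift 12.97 [0.6321 0.2462 0.139 ] w 0.045 F [ 0.2  1.1 -0.5]
low 15.73 [0.557  0.0017 0.0386] w 0.045 F [ 1.1 -0.9  0.4]
0.042 16.18 [0.553  0.0018 0.0385] w 0.0451 F [-0.9 -0.1 -0.4]Traceback (most recent call last):
  File "<stdin>", line 17, in <module>
ValueError: matmul: Input operand 1 has a mismatch in its core dimension 0, with gufunc signature (n?,k),(k,m?)->(n?,m?) (size 2 is different from 3)
```

```bash
python3 - <<'E'
from workcell import env
import numpy as np,cv2
from h import *
def st(t):
    s=env.sense();print(t,round(s["clock"],2),np.round(s["tcp_pos"],4),"w",round(s["gripper_width"],4),"F",np.round(s["ft_force"],1));return s
ax=np.array([.511,.0035]); n=np.array([.9992,-.040])
f0=np.mean([env.sense()["ft_force"] for _ in range(3)],0)
for d in(.040,.038,.037,.036,.035,.034,.033):
    g=ax+d*n; env.move_l([*g,.0385],velocity=.02); env.sleep(.1); f=st(d)["ft_force"]-f0
    if f[:2]@n>4: g=ax+(d+.001)*n; env.move_l([*g,.0385],velocity=.02); break
for z in(.0375,.037,.0365,.036):
    env.move_l([*g,z],velocity=.02); env.sleep(.1)
    if (st(z)["ft_force"]-f0)[2]>3: break
env.set_gripper(.062); st("open")
env.move_l([*g,.15]); env.move_ptp([.5,.35,.25],[180,0,140]); st("away")
for n_ in("top","scene"):
    p=env.get_image(n_); cv2.imwrite(f"pics/{n_}3.png",p["pixels"][:,:,::-1]); P,C=cloud(p)
    L=lambda Q:np.c_[(Q[:,:2]-ax)@[.04,.9992],-(Q[:,:2]-ax)@n,Q[:,2]]
    Q=L(near(P,.53,.003,.15,.005,.08))
    B=Q[(Q[:,2]>.047)&(np.abs(Q[:,1])<.02)];print(n_,"bar",rect(B))
    T=Q[(Q[:,2]>.036)&(Q[:,2]<.05)&(np.abs(Q[:,0])<.05)&(Q[:,1]<-.018)&(Q[:,1]>-.06)];print("  chock top",rect(T))
a=cv2.imread("pics/top3.png")[160:260,225:345];b=cv2.imread("pics/scene3.png")[180:280,205:325]
cv2.imwrite("pics/c3.png",cv2.resize(np.vstack([a,b]),None,fx=3,fy=3,interpolation=cv2.INTER_CUBIC))
E
```

```text
0.04 16.53 [0.551  0.0019 0.0385] w 0.0448 F [0.1 0.2 0.2]
0.038 16.88 [0.549  0.002  0.0385] w 0.0452 F [ 1.   1.3 -0.5]
0.037 17.23 [0.548  0.002  0.0385] w 0.0449 F [-0.4 -0.8 -0.2]
0.036 17.58 [0.547  0.0021 0.0385] w 0.0448 F [ 1.6 -0.3 -0.4]
0.035 17.93 [0.546  0.0021 0.0385] w 0.0447 F [-0.4  0.2  0.6]
0.034 18.28 [0.545  0.0021 0.0385] w 0.0452 F [ 0.  -0.3 -0.7]
0.033 18.63 [0.544  0.0022 0.0385] w 0.0452 F [-0.3 -0.  -0.5]
0.0375 18.98 [0.544  0.0022 0.0375] w 0.0451 F [-0.2 -0.8 -0.2]
0.037 19.33 [0.544  0.0022 0.0371] w 0.0449 F [-1.1  0.8  3.5]
open 19.64 [0.5439 0.0022 0.0369] w 0.062 F [0.7 0.  0.4]
away 21.91 [0.5002 0.3493 0.2493] w 0.0621 F [ 0.9 -0.5  0.4]
top bar (array([0.1, 2.6]), array([ 30.7, 199.4]), 90.0, 1166, 'z med/95 54.5 58.4')
  chock top (array([ -2.2, -30.7]), array([45.1, 25.2]), 0.7, 234, 'z med/95 44.0 46.8')
scene bar (array([1.4, 0.8]), array([ 38.4, 202. ]), 90.0, 933, 'z med/95 54.5 58.4')
  chock top (array([  2.6, -33.6]), array([56. , 30.4]), 0.0, 248, 'z med/95 44.0 47.0')
```

View pics/c3.png

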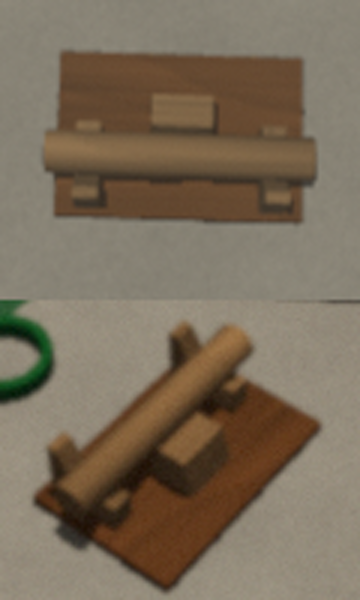

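The picture shows the bar down in both cradles. The chock stands upright (top at z = 44 mm), parallel to the bar on the low-arm side and midway between the cradles (top crop (183,112), scene crop (192,455)), about 4 mm from the bar.

```bash
python3 -c "
from workcell import env
env.sleep(.3); print(env.sign_off())"
```

```text
the job is handed in; nothing more can be done
None
```

The job is handed in: the thick bar lies centred in both V-cradles, and the wooden chock stands upright on the low-arm side, midway between the cradles and parallel to the bar, about 4 mm away; the arm finished at about 22 s.

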